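# Check the stroke of a vial crimper's hand lever

### The job

Before the next batch of vials, check the stroke of the hand crimper on its bench stand. Push the keeper catch at the end of the handles right open so that the lever springs fully out, then with the outside of your fingers gently press the lever in towards the fixed handle bar until it rests firmly on its stop screw, short of the bar, and finish while still holding it pressed there so that the gap can be inspected. Only push: do not pinch the lever or the bar, and leave everything standing around where it is.

Things in the scene. Friction and masses are not known exactly. Their poses are not given: they have to be found in the camera images.
- crimper: Hand crimper for vial caps, fixed on a grey bench stand (base 130 x 120 mm, top of its black knob at 117 mm). Origin on the bench under the lever's pivot, z up. Barrel and jaws along x at y = -18 mm. Two handles stick out to +y, at height 80 mm: fixed bar on the +x side, lever on the -x side, the catch lies over their ends. Below the handles it is free beyond y = 45 mm. Its yaw varies.
- handle_bar: Fixed bar with black grip, 17 mm thick, along +y at x = +20 mm, reaching y = 175 mm. Origin on the lever's pivot axis at handle height; axes as the crimper's. Not to be gripped.
- press_lever (a joint): Lever angle, rad: 0 sprung fully out (0.50 rad from the bar), grows as pressed in, 0.50 parallel to the bar. The catch holds it at about 0.34. Once free a spring pushes it out, at lever_press with 3 N at 0 to 7 N at the stop. The stop screw stops it between 0.37 and 0.47, differently each time, 8 to 24 mm short of the bar; there the resistance rises steeply. Never press with over 45 N.
- lever_press (a point): Point to press: on the lever's centre line, mid-grip, 110 mm from the pivot. Turns with the lever: y along it to the free end, z up, x towards the bar (the way to press). The black grip is 16 mm thick, 80 to 134 mm from the pivot, outer face at x = -8 mm; a steel nose, 11 mm thick, goes on to 157 mm. Keep both fingers on the outer side, never one on each side.
- lever_pivot (a point): Centre of the lever's pivot, at handle height, the centre of its swing (its axes turn with the lever).
- keeper_catch (a joint): Angle of the sheet-steel catch about its upright pin on the bar (crimper x 20, y 150 mm), rad: 0 closed, lip over the lever's nose; lever free at about 0.25; 0.80 fully open, at its limit. Stays where left; about 3 N at the tab moves it. Opens clockwise from above: the tab, beyond the bar from the lever, goes towards the jaws (crimper -y), the lip beyond the lever goes to +y.
- catch_tab (a point): Centre of the tab face to push (the face away from the jaws), at handle height, 38 mm from the catch's pin. Turns with the catch: -y is the way to push, +y out of the face, x away from the pin. The tab is an upright plate 24 mm long (24 to 48 mm off the pin), 3 mm thick, from 12 mm below to 12 mm above handle height.
- stop_screw: Knurled-head screw, thread 6 mm, through the bar 72 mm from the lever's pivot; its tip points at the lever and stops it. Origin at the tip. How far it stands out varies; leave it alone.
- crimp_vial_0: Loose clear vial, 22 mm thick, 71 mm high, standing; origin under its centre. Leave it alone.
- crimp_vial_1: Another such vial.
- crimp_vial_2: Another such vial.
- lens: Small black folding hand lens, 26 x 36 x 12 mm, lying near the handles; leave it alone.
- lid_dish: Petri dish 59 mm across, 15 mm high; leave it alone.
- marker: Black marker pen 135 mm long, 17 mm thick, lying; leave it alone.

How it is judged:
By the outcome, as a careful person would: the job done as asked, in the order asked, and still so for the second after the job is handed in, while the arm keeps its last pose, push and grip.
It also fails if it takes over 58 s, if anything falls off the work surface, if the arm or the gripper's body presses on something with over 40 N, if the wrist force passes 120 N, or if a joint passes its speed limit or range.

### The arm

A 6-joint arm with a two-finger parallel gripper is mounted at the origin on a cart in front of the work surface, level with it; the furniture and walls round the work are solid. World frame = base frame: x ahead of the robot, y to its left, z up, the work surface at z = 0. Lengths are in mm, angles in rad, forces in N, time in s.
With the tool pointing down it reaches from about 325 to 925 mm from the base axis. Payload 3.1 kg.
Tool frame: the origin (TCP) lies midway between the tips of the shut fingers; the grasp point (between the pads) lies 19 mm behind it; z points along the fingers, y is the line along which they close (so a half turn about z gives the same grasp; the last joint's range is limited). The gripper opens to 85 mm and grips with 20 to 120 N. Pads are 22 mm wide; open, the fingers measure 114 mm over their backs; the gripper's body (76 mm by 85 mm) begins 54 mm behind the grasp point. The pads swing forward as they close: fully open they stand 13 mm farther back than shut.
Start: joints at [-1.219, 0.217, 1.613, -0, 1.311, -0.112], TCP at [279.615, -558.976, 231.3] pointing down, gripper open.
Joint ranges: [-2.75, 2.75], [-0.78, 2.1], [0.31, 2.55], [-1.13, 4.27], [0.13, 2.63], [-2.58, 2.58]. Speed limits (rad/s): [2.79, 2.79, 3.14, 3.14, 3.14, 3.14].

### API

Orientations are given as [roll, pitch, yaw] about the fixed x, y, z axes, in that order (R = Rz(yaw) Ry(pitch) Rx(roll)).
In Python, from workcell import robot gives the robot as it stands.
- The arm moves only by the tool arm_command, never from a script. Its argument "motion" is one flat list of numbers, 7 for each row, row after row: the shift along the world's x, y, z normalised to -1 to 1, where 1 is 250 mm, then the turn, a rotation vector about the world's x, y, z normalised to -1 to 1, where 1 is 0.5 rad, then the opening, from -1 (shut) to 1 (fully open). A call has 1 to 5 rows; each row is the pose to reach, as a shift and turn from the pose commanded when the call began; what a row does not reach only later rows make up. A row lasts 1/12 s, in which the tool goes at most 41.7 mm and 7.16 degrees, less where a joint would pass 70% of its speed; a pose out of reach is approached as far as the arm can. A call with a number of a shift or a turn outside -1 to 1 is refused whole. A call with a gripper value outside its range is refused whole. The fingers move at their own pace and stop on an object; "grip_force" is the grip in N (left out, the last holds). Time passes only in rows, so rows that repeat a pose let the fingers close. It gives the time, the measured TCP pose, the force, the opening and the grip force at its end, in the units of the state.
- robot.state(): the state, without advancing time (a new reading comes with each control period).
- robot.grab_frame(name): name is "side" or "top" or "wrist"; returns (picture, depth): 384x512x3 uint8, red, green, blue; 384x512 float32, mm along the optical axis (not along the pixel's ray), 0 where there is no reading.
- robot.get_calibration(name): a dict with "mtx" (3x3 intrinsics, pixels), "R" (3x3) and "t" (3): a world point X has camera coordinates R X + t. Camera axes: x right, y down, z forward; pixel columns grow to the right and rows downward; lengths in mm; the calibration is good to about 2 mm. A picture is of the moment at which its call begins: read the wrist's pose just before it. get_calibration takes no time and is no camera call; for the wrist camera it gives the pose at the moment of the call.
- robot.sign_off(): hands the job in; it is judged then, once.
The state is a dict: "t": time; "joint_positions": joint angles; "qd": joint speeds; "joint_torque": joint torques, N m; "position": TCP position; "ee_rot": TCP orientation; "force": force on the tool from outside, world axes, zero at the start; "moment": the same for the moment, N m; "opening": finger opening in mm; "finger_force": force on a finger pad.
Only numpy, scipy, OpenCV 4.12 (cv2) and the standard library are available. Lean on these libraries where they do the work, as an engineer would, in place of code of your own. Each camera call takes 0.05 s, during which the arm holds its last target. There are 200 camera calls.

## Working session

There is one attempt and no reset: what is moved stays moved. The work goes in short steps, Python scripts to look and compute and a tool call to move; the robot and the scene stay as the last step left them, time stands still between calls to the robot, and variables do not carry over. Pictures are saved under pics/ and viewed, at most 10 in all, crops included, and the job is handed in when it is done.

Besides the shell and the picture viewer there is one more tool, called as name(argument=value, ...) on one line, values as JSON. arm_command: Moves the arm, as the interface text tells. Its arguments: {"type":"object","properties":{"motion":{"type":"array","items":{"type":"number"}},"grip_force":{"type":"number"}},"required":["motion"]}

```bash
mkdir -p pics; python3 - <<'E'
from workcell import robot
import cv2,numpy as np
a,da=robot.grab_frame("top"); b,db=robot.grab_frame("side")
np.savez("f0.npz",a=a,da=da,b=b,db=db)
cv2.imwrite("pics/top0.png",a[...,::-1]);cv2.imwrite("pics/side0.png",b[...,::-1])
for n in("top","side"):
    c=robot.get_calibration(n);print(n,c["mtx"].tolist(),np.round(-c["R"].T@c["t"]),np.round(c["R"],2).tolist())
s=robot.state();print(s["t"],s["position"],s["ee_rot"],s["opening"],s["force"])
E
```

```text
top [[347.4368301267802, 0.0, 258.14382742329826], [0.0, 347.4368301267802, 191.07490360710548], [0.0, 0.0, 1.0]] [322.  85. 918.] [[-0.09, -1.0, 0.0], [-0.97, 0.09, -0.24], [0.24, -0.02, -0.97]]
side [[419.90165600508993, 0.0, 251.73435759178986], [0.0, 419.90165600508993, 188.32979203390107], [0.0, 0.0, 1.0]] [  6. 746. 593.] [[-0.79, -0.62, -0.01], [-0.32, 0.42, -0.85], [0.53, -0.66, -0.53]]
0.1 [ 279.37259787 -558.22216594  230.06244136] [-3.13935966e+00 -2.61771458e-04  4.63817175e-01] 85.22465677304831 [-0.15108594 -0.10340179  0.04940812]
```

View pics/top0.png

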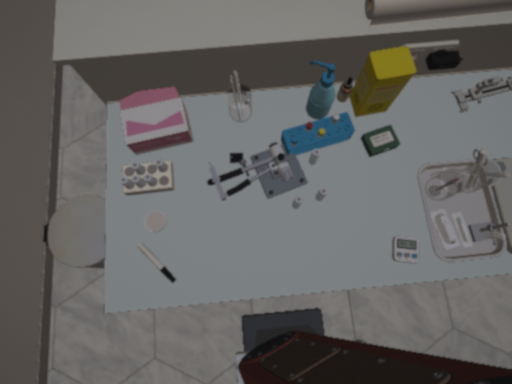

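View pics/side0.png

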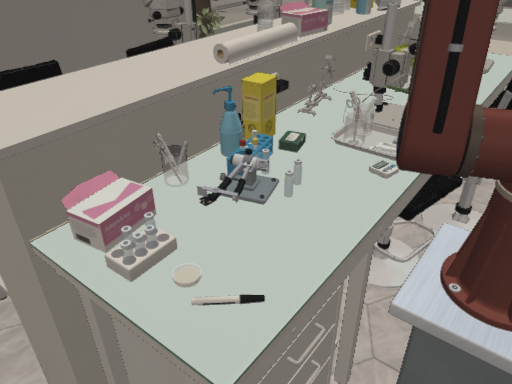

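The top view shows the crimper stand at about (280,172), with its handles pointing left (world +y). The bar grip is at (231,174), the lever grip at (239,187), and the catch runs from (211,164) to (227,197). I'll enlarge this area and measure it.

```bash
cat > h.py <<'E'
from workcell import robot
import numpy as np,cv2
def ray(n,uv,z,c=None):
    c=c or robot.get_calibration(n);R,t=np.array(c["R"]),np.array(c["t"])
    d=R.T@np.linalg.solve(c["mtx"],[uv[0],uv[1],1]);o=-R.T@t
    return o+d*(z-o[2])/d[2]
def pt(n,uv,dep,c=None):
    c=c or robot.get_calibration(n);R,t=np.array(c["R"]),np.array(c["t"])
    return R.T@(np.linalg.solve(c["mtx"],[uv[0],uv[1],1])*dep-t)
def heights(n,d,c=None):
    c=c or robot.get_calibration(n);v,u=np.mgrid[:384,:512]
    K=np.linalg.inv(c["mtx"]);p=np.stack([u,v,np.ones_like(u)],-1)@K.T*d[...,None]
    return (p-np.array(c["t"]))@np.array(c["R"])
E
python3 - <<'E'
from h import *
f=np.load("f0.npz");a=f["a"];P=heights("top",f["da"])
x0,y0,w,h=200,140,110,75
cr=a[y0:y0+h,x0:x0+w,::-1]
cv2.imwrite("pics/crop0.png",cv2.resize(cr,None,fx=7,fy=7,interpolation=cv2.INTER_CUBIC))
for uv in [(231,174),(239,187),(213,166),(217,180),(225,195),(281,156),(265,170),(281,172),(297,201),(321,194),(314,157),(236,157)]:
    print(uv,np.round(P[uv[1],uv[0]]),np.round(ray("top",uv,80)))
E
```

```text
(231, 174) [581. 128.  88.] [583. 129.  80.]
(239, 187) [546. 111.  86.] [548. 111.  80.]
(213, 166) [637. 181.  -3.] [609. 172.  80.]
(217, 180) [567. 163.  95.] [571. 165.  80.]
(225, 195) [529. 147.  86.] [531. 147.  80.]
(281, 156) [606.   2. 117.] [619.  -2.  80.]
(265, 170) [585.  43.  84.] [586.  42.  80.]
(281, 172) [573.   4.  93.] [577.   3.  80.]
(297, 201) [501. -30.  71.] [499. -28.  80.]
(321, 194) [514. -93.  66.] [511. -90.  80.]
(314, 157) [617. -90.  56.] [609. -85.  80.]
(236, 157) [652. 115.  13.] [627. 113.  80.]
```

View pics/crop0.png

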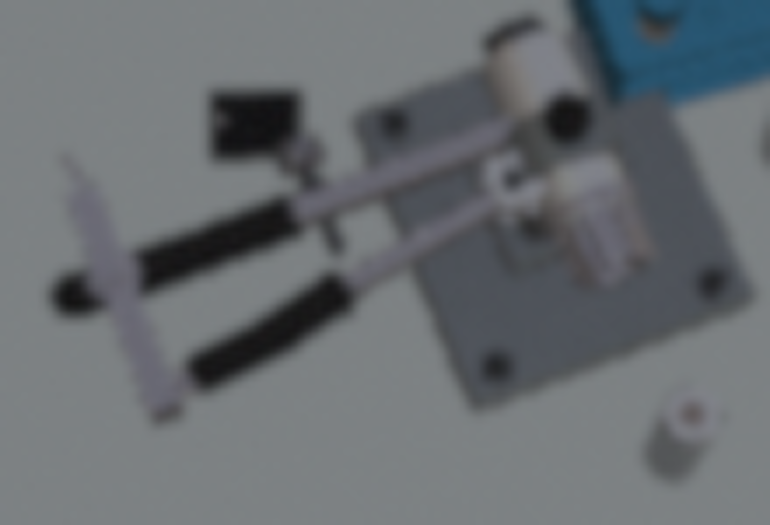

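The crop shows the tab at top left, crop (65,158)–(90,215), and the bar grip end at (55,297). The pin is near (118,280), the lever grip runs from (195,375) to (350,290), and the pivot is near (512,180). The lens lies at (255,125), close to the bar.

```bash
python3 - <<'E'
from h import *
g=lambda x,y,z:ray("top",(200+x/7-.4,140+y/7-.4),z)
e=g(55,297,84);s=g(293,220,84);pin=g(118,280,95);piv=g(512,180,90);tip=g(65,158,92);lg0=g(345,292,84);lg1=g(200,375,84)
for n,v in dict(barend=e,gripstart=s,pin=pin,piv=piv,tip=tip,lg0=lg0,lg1=lg1,lens=g(255,125,12)).items():print(n,np.round(v))
d=(e-s)[:2];print("bar dir yaw(crimper)",np.arctan2(-d[0],d[1]),np.linalg.norm(d))
l=(lg1-lg0)[:2];print("lever",np.arctan2(-l[0],l[1]))
yaw=np.arctan2(-d[0],d[1]);R=np.array([[np.cos(yaw),-np.sin(yaw)],[np.sin(yaw),np.cos(yaw)]])
o1=e[:2]-R@[20,175];o2=pin[:2]-R@[20,150];print(o1,o2,piv)
P=R@[0,0]
for n,q in dict(tab=[58,150]).items():print(n,o2+R@q,o1+R@q)
print(robot.state()["joint_positions"])
E
```

```text
barend [567. 188.  84.]
gripstart [588. 102.  84.]
pin [568. 165.  95.]
piv [593.  22.  90.]
tip [616. 181.  92.]
lg0 [559.  85.  84.]
lg1 [534. 139.  84.]
lens [651. 115.  12.]
bar dir yaw(crimper) 0.23474091883436132 89.10570241039899
lever 0.44515495735974997
[588.10430097  13.53349404] [583.21039522  14.05430323] [593.32464918  22.38519621  90.        ]
tab [604.73107136 173.43077734] [609.6249771  172.90996815]
[-1.21915381e+00  2.17677693e-01  1.61484464e+00  1.05171595e-05
  1.31131859e+00 -1.12177661e-01]
```

arm_command(motion=[0.32,0.74,0.1,0,0,0,-1,0.32,0.74,0.1,0,0,0,-1,0.32,0.74,0.1,0,0,0,-1,0.32,0.74,0.1,0,0,0,-1,0.32,0.74,0.1,0,0,0,-1], grip_force=40)

```text
t: 0.52
position: [359.9, -371.4, 255.8]
ee_rot: [-3.14, -0.0, 0.464]
force: [1.2, 0.1, -0.5]
opening: 25.7
finger_force: 0.0
```

arm_command(motion=[0.32,0.74,0,0,0,0,-1,0.32,0.74,0,0,0,0,-1,0.32,0.74,0,0,0,0,-1,0.32,0.74,0,0,0,0,-1,0.32,0.74,0,0,0,0,-1])

```text
t: 0.93
position: [439.8, -186.2, 255.9]
ee_rot: [-3.141, -0.0, 0.464]
force: [-0.4, 0.8, -0.3]
opening: 0.0
finger_force: 0.0
```

arm_command(motion=[0.32,0.74,0,0,0,0,-1,0.32,0.74,0,0,0,0,-1,0.32,0.74,0,0,0,0,-1,0.32,0.74,0,0,0,0,-1,0.32,0.74,0,0,0,0,-1])

```text
t: 1.35
position: [519.8, -1.2, 255.9]
ee_rot: [-3.141, -0.0, 0.465]
force: [1.2, -0.6, -0.9]
opening: -0.1
finger_force: 0.0
```

arm_command(motion=[0.2,0.74,0,0,0,0,-1,0.2,0.74,0,0,0,0,-1,0.2,0.74,0,0,0,0,-1,0.2,0.74,0,0,0,0,-1,0.2,0.74,0,0,0,0,-1])

```text
t: 1.77
position: [569.5, 185.0, 255.6]
ee_rot: [-3.14, -0.0, 0.466]
force: [-0.3, 0.1, -0.6]
opening: 0.2
finger_force: 0.0
```

```bash
python3 - <<'E'
from h import *
c=robot.get_calibration("wrist");a,d=robot.grab_frame("wrist")
np.savez("w1.npz",a=a,d=d,R=c["R"],t=c["t"],mtx=c["mtx"])
cv2.imwrite("pics/w1.png",a[...,::-1]);print(-np.array(c["R"]).T@c["t"],np.round(c["R"],2).tolist())
E
```

```text
[642.03927624 221.37852358 397.61340316] [[0.45, -0.89, -0.0], [-0.85, -0.43, 0.32], [-0.28, -0.14, -0.95]]
```

View pics/w1.png

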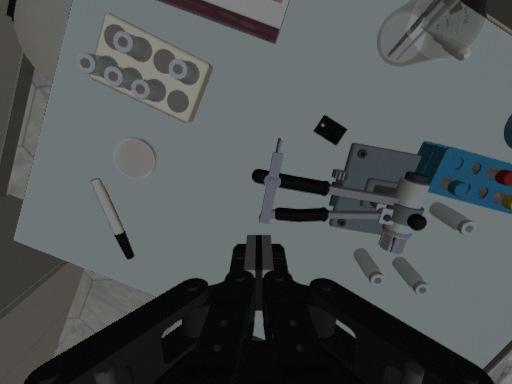

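The wrist view shows the tab running from (279,140) to (275,160), the pin near (271,182), and the bar end at (253,176). The bar grip ends at (328,186), the lever grip runs from (275,214) to (327,215), and the pivot is near (388,214).

```bash
python3 - <<'E'
from h import *
f=np.load("w1.npz");c=dict(R=f["R"],t=f["t"],mtx=f["mtx"])
g=lambda x,y,z:ray("",(x,y),z,c)
P=heights("",f["d"],c)
for n,u,v,z in [("barend",253,176,82),("gripst",328,186,82),("tabtip",279.5,140,92),("tabmid",277,152,92),("pin",271,182,95),("l1",275,214,82),("l0",327,215,82),("piv",388,214,88)]:
    print(n,np.round(g(u,v,z),1),np.round(P[int(v),int(u)]))
e=g(253,176,82);s=g(328,186,82);d=(e-s)[:2];print(np.arctan2(-d[0],d[1]),np.linalg.norm(d))
l=(g(275,214,82)-g(327,215,82))[:2];print(np.arctan2(-l[0],l[1]))
E
```

```text
barend [564.1 189.4  82. ] [564. 190.  83.]
gripst [593.4 104.3  82. ] [594. 106.  86.]
tabtip [616.  182.7  92. ] [615. 183.  87.]
tabmid [603.2 178.9  92. ] [603. 179.  92.]
pin [570.3 169.4  95. ] [570. 169.  95.]
l1 [533.1 143.7  82. ] [534. 145.  85.]
l0 [560.8  85.9  82. ] [562.  88.  86.]
piv [596.7  23.4  88. ] [597.  24.  89.]
0.3309173690520617 90.0112573512453
0.44724058934653216
```

arm_command(motion=[0.12,0.09,-0.3,0,0,-0.36,-1,0.12,0.09,-0.42,0,0,-0.36,-1,0.12,0.09,-0.42,0,0,-0.36,-1,0.12,0.09,-0.58,0,0,-0.36,-1,0.12,0.09,-0.73,0,0,-0.36,-1])

```text
t: 2.23
position: [599.8, 203.6, 72.1]
ee_rot: [3.141, -0.001, 0.284]
force: [1.3, -0.3, -0.4]
opening: 0.4
finger_force: 0.0
```

```bash
python3 - <<'E'
from h import *
s=robot.state();print(s["position"],s["ee_rot"],s["force"],s["joint_positions"])
c=robot.get_calibration("wrist");a,d=robot.grab_frame("wrist")
cv2.imwrite("pics/w2.png",a[...,::-1])
E
```

```text
[599.77481071 203.64515975  72.05451473] [ 3.14144418e+00 -5.40375950e-04  2.84270956e-01] [ 1.29352916 -0.29683553 -0.40687195] [ 2.16636432e-01  4.06138146e-01  1.69568309e+00 -1.29479161e-04
  1.03922225e+00  1.50322744e+00]
```

View pics/w2.png

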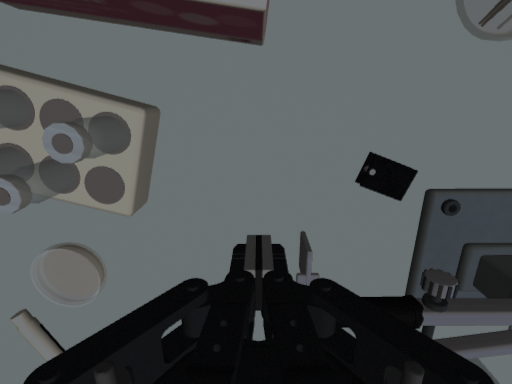

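The fingers are beside the tab, which is at (307,255), just to the right of the finger edge at column 287. I'll now push it along its arc.

arm_command(motion=[0.01,-0.032,0,0,0,0,-1,0.02,-0.046,0,0,0,-0.2,-1,0.028,-0.06,0,0,0,-0.4,-1,0.035,-0.075,0,0,0,-0.6,-1,0.04,-0.09,0,0,0,-0.8,-1])

```text
t: 2.7
position: [611.5, 181.4, 77.2]
ee_rot: [-3.139, -0.004, -0.122]
force: [-1.0, 2.7, -2.7]
opening: 0.1
finger_force: 1.3
```

arm_command(motion=[0.004,-0.016,-0.01,0,0,-0.2,-1,0.006,-0.032,-0.01,0,0,-0.4,-1,0.007,-0.05,-0.01,0,0,-0.6,-1,0.006,-0.066,-0.01,0,0,-0.8,-1])

```text
t: 3.03
position: [614.4, 165.1, 75.9]
ee_rot: [-3.135, -0.005, -0.522]
force: [2.1, 6.5, -0.5]
opening: 0.0
finger_force: 3.7
```

```bash
python3 - <<'E'
from h import *
c=robot.get_calibration("wrist");a,d=robot.grab_frame("wrist")
cv2.imwrite("pics/w3.png",a[...,::-1])
s=robot.state();print(s["position"],s["force"],s["joint_positions"],s["joint_torque"])
E
```

```text
[614.62529405 165.01758862  75.89562578] [ 1.9218027   4.59772993 -0.24505885] [0.15082361 0.40185862 1.69316699 0.00303207 1.0380276  2.24610825] [ -2.49680132 -42.16334939 -24.82017338  -1.23234551   0.54222917
   0.16675421]
```

View pics/w3.png

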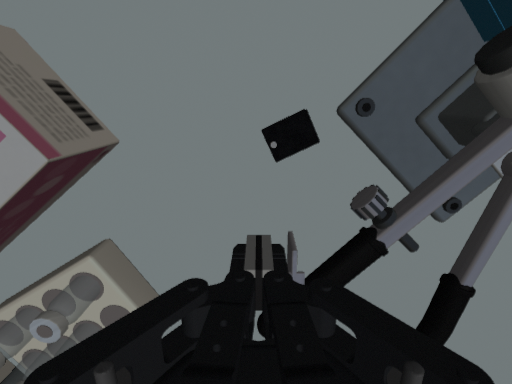

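The lever has sprung out: its grip is now well away from the bar, at (445,300). The catch tab stands along the finger at (292,255). I'll press the catch on to its limit.

arm_command(motion=[-0.004,-0.008,0,0,0,0,-1,-0.008,-0.015,0,0,0,0,-1,-0.008,-0.015,0,0,0,0,-1])

```text
t: 3.33
position: [614.0, 164.2, 76.2]
ee_rot: [-3.128, -0.007, -0.516]
force: [4.6, 10.3, -0.0]
opening: 0.3
finger_force: 5.6
```

arm_command(motion=[-0.004,-0.008,0,0,0,0,-1,-0.008,-0.015,0,0,0,0,-1,-0.008,-0.015,0,0,0,0,-1])

```text
t: 3.58
position: [613.3, 161.3, 76.7]
ee_rot: [-3.126, -0.009, -0.516]
force: [7.0, 12.3, -1.6]
opening: -0.1
finger_force: 12.7
```

arm_command(motion=[-0.008,-0.014,0,0,0,0,-1,-0.014,-0.024,0,0,0,0,-1,-0.014,-0.024,0,0,0,0,-1])

```text
t: 3.83
position: [613.2, 161.0, 77.2]
ee_rot: [-3.111, -0.012, -0.518]
force: [15.6, 26.6, -9.3]
opening: 0.1
finger_force: 19.8
```

```bash
python3 - <<'E'
from h import *
a,d=robot.grab_frame("top")
cv2.imwrite("pics/t2.png",cv2.resize(a[135:215,195:305,::-1],None,fx=7,fy=7,interpolation=cv2.INTER_CUBIC))
c=robot.get_calibration("wrist");a,d=robot.grab_frame("wrist");cv2.imwrite("pics/w4.png",a[...,::-1])
s=robot.state();print(s["position"],s["ee_rot"],s["force"])
E
```

```text
[613.20647264 160.99393977  77.241352  ] [-3.11204759 -0.01184016 -0.51746953] [13.83925633 26.19224112 -9.85295739]
```

View pics/t2.png

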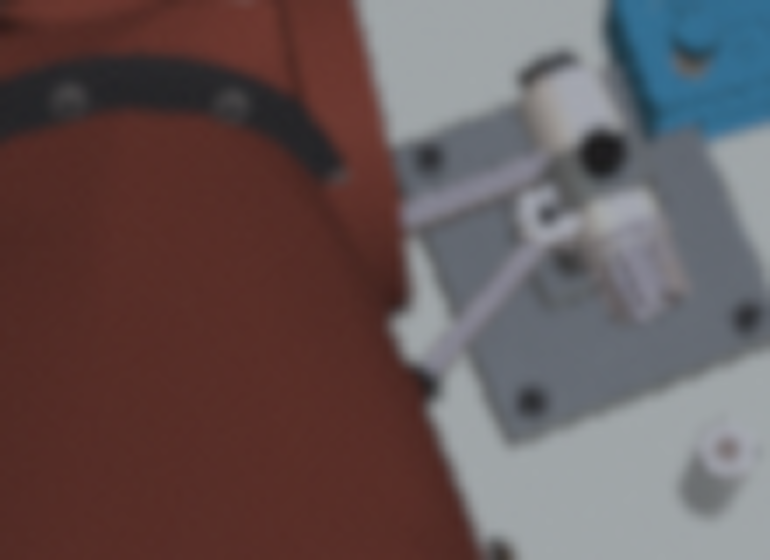

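At about 30 N with no further motion, the catch is on its limit. In the top view the lever has swung out, with its grip start at (425,385). I'll back off, rise and turn for the lever.

arm_command(motion=[0.06,0.1,0,0,0,0,-1,0.08,0.14,0,0,0,0,-1,0.08,0.14,0.16,0,0,0,-1,0.08,0.14,0.32,0,0,0,-1,0.08,0.14,0.36,0,0,0,-1])

```text
t: 4.35
position: [628.4, 186.3, 170.4]
ee_rot: [-3.135, -0.01, -0.514]
force: [2.0, -0.4, 0.7]
opening: 0.0
finger_force: 0.0
```

arm_command(motion=[-0.1,-0.1,0,0,0,0.2,-1,-0.2,-0.2,0,0,0,0.4,-1,-0.3,-0.3,0,0,0,0.6,-1,-0.4,-0.4,0,0,0,0.8,-1,-0.4,-0.4,0,0,0,1,-1])

```text
t: 4.77
position: [518.2, 81.9, 161.0]
ee_rot: [3.138, 0.006, -0.012]
force: [-0.6, 1.2, -0.0]
opening: -0.2
finger_force: 0.0
```

arm_command(motion=[-0.05,-0.03,0,0,0,0.25,-1,-0.1,-0.05,0,0,0,0.5,-1,-0.1,-0.05,0,0,0,0.75,-1,-0.1,-0.05,0,0,0,1,-1,-0.1,-0.05,0,0,0,1,-1])

```text
t: 5.18
position: [499.1, 72.5, 163.2]
ee_rot: [3.14, -0.002, 0.487]
force: [-0.9, -0.6, 1.1]
opening: -0.1
finger_force: 0.0
```

arm_command(motion=[-0.03,-0.01,0,0,0,0.2,-1,-0.06,-0.01,0,0,0,0.4,-1,-0.06,-0.01,0,0,0,0.6,-1,-0.06,-0.01,0,0,0,0.6,-1])

```text
t: 5.52
position: [483.8, 70.5, 162.4]
ee_rot: [3.14, -0.001, 0.783]
force: [0.0, -0.0, -0.4]
opening: 0.1
finger_force: 0.0
```

```bash
python3 - <<'E'
from h import *
s=robot.state();print(s["position"],s["ee_rot"],s["force"])
c=robot.get_calibration("wrist");a,d=robot.grab_frame("wrist")
b,_=robot.grab_frame("side");b=cv2.resize(b[130:230,160:310,:],(512,341),interpolation=cv2.INTER_CUBIC)
np.savez("w5.npz",a=a,d=d,R=c["R"],t=c["t"],mtx=c["mtx"])
cv2.imwrite("pics/w5.png",a[...,::-1])
E
```

```text
[483.81725252  70.47132915 162.44880347] [ 3.14010021e+00 -5.38298962e-04  7.83264565e-01] [ 0.03804149 -0.02308428 -0.44351042]
```

View pics/w5.png

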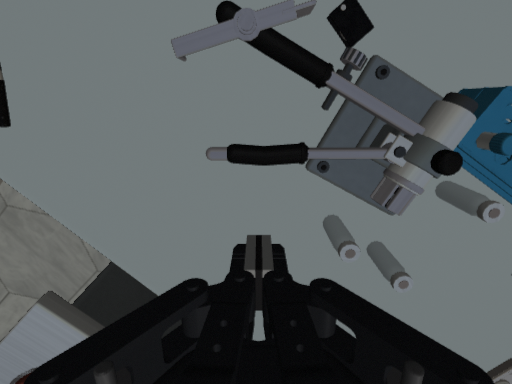

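The catch is wide open, running from (178,48) to (310,6) across the bar. The lever is fully out, with its grip from (228,153) to (305,153) and its pivot at (397,152). The fingers are square to it on the outer side.

```bash
python3 - <<'E'
from h import *
f=np.load("w5.npz");c=dict(R=f["R"],t=f["t"],mtx=f["mtx"])
g=lambda x,y,z:ray("",(x,y),z,c)[:2]
L1,L0,pv=g(230,154,84),g(305,153,84),g(397,152,86);b1,b0=g(224,12,82),g(325,76,82)
c1,c0=g(178,46,95),g(292,8,95)
A=lambda d:np.arctan2(-d[0],d[1])
print("grip",L1,L0,"piv",pv,"lever",A(L1-pv),"bar",A(b1-b0),"catch",A(c0-c1)+np.pi/2)
y=(L1-pv)/np.linalg.norm(L1-pv);x=np.array([y[1],-y[0]]);p=pv+110*y
print("press",p,"contact tcp",p-19*x,np.linalg.norm(L1-pv),np.linalg.norm(L0-pv))
E
```

```text
grip [496.69612219 115.22977581] [539.65594843  73.30268769] piv [591.71970298  22.74631943] lever 0.7989441565856596 bar 0.2741264426821616 catch -0.5029524525411166
press [512.8914944   99.46733046] contact tcp [499.63968341  85.85154897] 132.5996629282465 72.57121267105187
```

arm_command(motion=[0,0,-0.15,0,0,0,-1,0,0,-0.3,0,0,0,-1,0,0,-0.37,0,0,0,-1,0.02,0.02,-0.37,0,0,0,-1,0.04,0.04,-0.37,0,0,0,-1])

```text
t: 6.03
position: [493.2, 81.1, 68.1]
ee_rot: [-3.14, 0.002, 0.781]
force: [-0.4, -0.3, -0.2]
opening: 0.2
finger_force: 0.0
```

arm_command(motion=[0.027,0.022,0,0,0,0,-1,0.04,0.04,0,0,0,-0.1,-1,0.054,0.057,0,0,0,-0.2,-1,0.07,0.073,0,0,0,-0.3,-1,0.085,0.089,0,0,0,-0.4,-1])

```text
t: 6.45
position: [515.7, 102.9, 70.3]
ee_rot: [3.139, 0.002, 0.582]
force: [-3.0, -5.1, -2.0]
opening: -0.1
finger_force: 2.5
```

arm_command(motion=[0.008,0.008,0,0,0,-0.05,-1,0.017,0.015,0,0,0,-0.1,-1,0.025,0.022,0,0,0,-0.15,-1,0.034,0.029,0,0,0,-0.2,-1,0.034,0.029,0,0,0,-0.2,-1])

```text
t: 6.87
position: [524.0, 109.9, 70.3]
ee_rot: [3.139, 0.002, 0.483]
force: [-2.9, -5.2, -1.7]
opening: -0.0
finger_force: 2.6
```

arm_command(motion=[0.006,0.005,0,0,0,-0.04,-1,0.012,0.01,0,0,0,-0.08,-1,0.021,0.016,0,0,0,-0.12,-1,0.021,0.016,0,0,0,-0.12,-1])

```text
t: 7.2
position: [529.1, 113.7, 70.3]
ee_rot: [3.139, 0.002, 0.423]
force: [-3.8, -4.9, -0.7]
opening: -0.0
finger_force: 2.8
```

arm_command(motion=[0.006,0.004,0,0,0,-0.03,-1,0.012,0.008,0,0,0,-0.06,-1,0.012,0.008,0,0,0,-0.06,-1])

```text
t: 7.45
position: [531.8, 115.5, 70.3]
ee_rot: [3.139, 0.003, 0.394]
force: [-4.5, -5.7, 0.1]
opening: 0.3
finger_force: 2.9
```

arm_command(motion=[0.005,0.003,0,0,0,-0.02,-1,0.01,0.006,0,0,0,-0.05,-1,0.01,0.006,0,0,0,-0.05,-1])

```text
t: 7.7
position: [534.2, 117.0, 70.3]
ee_rot: [3.139, 0.003, 0.369]
force: [-3.7, -6.0, 1.2]
opening: 0.1
finger_force: 3.1
```

arm_command(motion=[0.005,0.003,0,0,0,-0.02,-1,0.01,0.006,0,0,0,-0.05,-1,0.01,0.006,0,0,0,-0.05,-1])

```text
t: 7.95
position: [536.1, 118.2, 70.2]
ee_rot: [3.139, 0.005, 0.344]
force: [-5.5, -6.3, 0.9]
opening: 0.1
finger_force: 3.8
```

arm_command(motion=[0.004,0.002,0,0,0,0,-1,0.008,0.003,0,0,0,0,-1,0.008,0.003,0,0,0,0,-1])

```text
t: 8.2
position: [536.6, 118.5, 70.2]
ee_rot: [3.139, 0.008, 0.345]
force: [-9.9, -7.8, 5.7]
opening: -0.0
finger_force: 5.6
```

arm_command(motion=[0.004,0.002,0,0,0,0,-1,0.008,0.003,0,0,0,0,-1,0.008,0.003,0,0,0,0,-1])

```text
t: 8.45
position: [537.1, 118.7, 70.1]
ee_rot: [3.139, 0.013, 0.345]
force: [-12.9, -9.7, 8.1]
opening: 0.3
finger_force: 7.7
```

arm_command(motion=[0.004,0.002,0,0,0,0,-1,0.009,0.004,0,0,0,0,-1,0.009,0.004,0,0,0,0,-1,0.009,0.004,0,0,0,0,-1])

```text
t: 8.78
position: [537.4, 118.8, 70.0]
ee_rot: [3.139, 0.017, 0.345]
force: [-17.9, -11.4, 11.7]
opening: 0.3
finger_force: 10.2
```

```bash
python3 - <<'E'
from h import *
a,d=robot.grab_frame("wrist");cv2.imwrite("pics/w6.png",a[...,::-1])
for i in range(3):
    robot.grab_frame("top");s=robot.state();print(s["t"],s["position"],s["force"])
E
```

```text
8.8833 [537.4319403  118.8333298   70.03487559] [-17.50139944 -10.78050672  12.04649819]
8.9333 [537.41595867 118.80387608  70.00675657] [-16.04351441 -11.34521968  13.03050215]
8.9833 [537.43602198 118.8212262   70.04137936] [-17.05935613 -12.09174542  12.05222757]
```

View pics/w6.png

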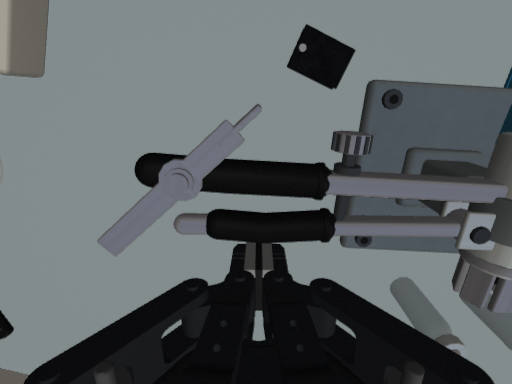

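The lever at (270,225) rests against the stop screw with a gap to the bar. The catch is still fully open, and both fingers are on the outer side with a steady push of about 20 N. I'm handing it in.

```bash
python3 -c "
from workcell import robot
print(robot.sign_off())"
```

```text
the job is handed in; nothing more can be done
None
```

I pushed the catch fully open and the lever sprang out; I then pressed the lever onto its stop screw, and the arm was still holding it there at about 20 N, short of the bar, when I handed the job in.

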